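# Balance-check the table fan's spare rotors on the knife edge

### The arm

A 6-joint arm with a two-finger parallel gripper is mounted at the origin on the work surface. World frame = base frame: x ahead of the robot, y to its left, z up, the work surface at z = 0. Lengths are in mm, angles in rad, forces in N, time in s.
With the tool pointing down it reaches from about 350 to 775 mm from the base axis. Payload 7.3 kg.
Tool frame: the origin (TCP) lies on the centre line of the jaws, within the pads' length; the fingertips stand bot.tip_reach ahead of it and the grasp point (between the pads) lies 6 mm ahead of it (bot.tip_reach is the distance from the TCP to the fingertips, in mm); z points along the fingers, y is the direction in which the jaws open and shut (so a half turn about z gives the same grasp; the last joint's range is limited). The gripper opens to 92 mm and grips with 3 to 60 N. Pads are 19 mm wide; open, the fingers measure 130 mm over their backs; the gripper's body (75 mm by 190 mm) begins 47 mm behind the grasp point.
Start: joints at [-1.436, 0.342, 1.524, -0, 1.275, -0.146], TCP at [145.512, -504.449, 251.741] pointing down, gripper open.
Joint ranges: [-2.53, 2.53], [-0.77, 2.02], [0.04, 2.7], [-1, 4.14], [0.28, 2.66], [-3.11, 3.11]. Speed limits (rad/s): [2.57, 2.57, 3.14, 3.14, 3.14, 3.14].

### API

Orientations are given as [roll, pitch, yaw] about the fixed x, y, z axes, in that order (R = Rz(yaw) Ry(pitch) Rx(roll)).
In Python, from plant import bot gives the robot as it stands.
- The arm moves only by the tool step_arm, never from a script. Its argument "deltas" is a list of rows, each a list of 6 numbers: the shift along the tool's x, y, z in mm, then the turn, a rotation vector about the tool's x, y, z in rad. A call has 1 to 5 rows; each row is the pose to reach, as a shift and turn from the pose commanded when the call began, along the tool's axes at that moment; what a row does not reach only later rows make up. A row lasts 1/12 s, in which the tool goes at most 41.7 mm and 7.16 degrees, less where a joint would pass 70% of its speed; a pose out of reach is approached as far as the arm can. A call with a gripper value outside its range is refused whole. "fingers" is the finger opening in mm, from 0 to 91.8, set as the call begins (left out, the last holds). The fingers move at their own pace and stop on an object; the grip force is fixed at half the most. Time passes only in rows, so rows that repeat a pose let the fingers close. It gives the time, the measured TCP pose, the force and the opening at its end, in the units of the state.
- bot.get_obs(): the state, without advancing time (a new reading comes with each control period).
- bot.capture(name): name is "side" or "top"; returns a dict with "color" (420x560x3 uint8, red, green, blue), "fx", "fy", "cx", "cy" (pixels), "R" (3x3) and "t" (3): a world point X has camera coordinates R X + t. Camera axes: x right, y down, z forward; pixel columns grow to the right and rows downward; lengths in mm; the calibration is good to about 2 mm. A picture is of the moment at which its call begins. There is no depth.
- bot.close_job(): hands the job in, once; it reports no verdict.
Trained networks look in a picture, given as the dict that the camera call returned (one of the last four; its "shot" number tells which), for a name from the list of things; names that differ only in an ending like _2 or _b are one class to them, and where a whole thing is asked for, a point or a joint stands for the part that bears it (a point fixed in the world has none). Each returns a list of dicts, best first, with "p" (0 to 1); they miss things now and then, are a little off and sometimes report something else, mostly with a low value. They report only what shows in the picture. A call takes as long as a camera call. They do not tell look-alikes from the thing itself.
- bot.boxes_of(query, picture): "rect" ([centre column, centre row, width, height] in pixels, round what is visible of it).
The state is a dict: "time": time; "joint_positions": joint angles; "dq": joint speeds; "tau": joint torques, N m; "tool_pos": TCP position; "tcp_rot": TCP orientation; "contact_force": force on the tool from outside, world axes, zero at the start; "moment": the same for the moment, N m; "grip_width": finger opening in mm.
Only numpy, scipy, OpenCV 4.12 (cv2) and the standard library are available. Lean on these libraries where they do the work, as an engineer would, in place of code of your own. Each camera call takes 0.05 s, during which the arm holds its last target. There are 200 camera calls.

### The job

The table fan needs a rotor that will not shake. Try the two spare rotors from the lower plywood tier one at a time: set the rotor's hub groove on the steel knife edge, let go and wait until it has settled, then put that rotor away before trying the other. The one that stays level goes on the fan, flat on the collar with its groove over the drive pin; the one that tips is scrap and is laid flat inside the metal tray; do not drop them, and leave the other things alone.

Things in the scene. Friction and masses are not known exactly. Their poses are not given: they have to be found in the camera images.
- rotor_1_mid (a point): Grey plastic two-blade fan rotor, 240 mm tip to tip, about 70 g. Point: middle of its hub, 12 mm above its underside; x along the blades, y across, z up. Hub 44 mm (x) by 26 mm (y), 24 mm tall. It starts groove down, flat on the lower tier, blades roughly along world x. Looks like the other rotor; which of the two is out of balance is not known.
- rotor_2_mid (a point): The other rotor, same shape, point and axes. On both rotors a spar 18 mm wide (y) and 12 mm tall, its underside level with the rotor's, runs from the hub out to 63 mm from the centre on each side: a good place to pinch is 40 mm out, across the 18 mm. Beyond it lies a flat blade 36 mm wide and 4 mm thick, level with the underside.
- rotor_1_groove (a point): Apex of the V groove across the underside of rotor_1's hub, along the rotor's y: 16 mm above the underside, 4 mm above the hub's middle. The groove is 18 mm wide at its mouth, flanks 30 degrees from vertical, open at both sides of the hub.
- rotor_2_groove (a point): Apex of the V groove across the underside of rotor_2's hub, along the rotor's y: 16 mm above the underside, 4 mm above the hub's middle. The groove is 18 mm wide at its mouth, flanks 30 degrees from vertical, open at both sides of the hub.
- knife_edge (a point): Middle of the upward steel knife edge, 46 mm above the sideboard; it runs 70 mm along this frame's x, so a rotor on test lies along this frame's y, groove apex on the edge. A balanced rotor let go level stays level within 0.06 rad, underside 31 mm above the sideboard; an off-balance one tips about 0.27 rad within a second, until a blade tip rests on the sideboard, and stays hung on the edge.
- stand: The stand of the knife edge, fixed; origin on the sideboard under its middle, x along the edge. Blade 2 mm thick with rounded edge (radius 1.2 mm), clamp bar 12 mm wide up to 24 mm height, wooden block 96 mm (x) by 44 mm (y), 16 mm tall.
- fan_collar (a point): Top centre of the fan's black collar, 38 mm across, 170 mm above the sideboard, z up. A steel drive pin, 9 mm in diameter and 26 mm long, lies across the middle of the collar along this frame's x. A fitted rotor lies along this frame's y, either way round, groove over the pin, hub underside on the collar (hub middle 12 mm above this point).
- fan: The white table fan, fixed, its head does not turn; origin on the sideboard under its middle. Round body 43 mm across under the collar (at 156 mm height), 52 mm at 110 mm height, 96 mm at its foot.
- tray_floor (a point): Centre of the inner floor (4 mm above the sideboard) of the fixed dark steel scrap tray; inside 272 mm along this frame's y by 112 mm along x, walls 4 mm thick, top 22 mm above the sideboard.
- tiers: Two stacked birch plywood tiers, fixed; origin on the sideboard top under the middle. The lower board is 380 mm along this body's x, reaches from y = -175 to +165 mm and its top is 50 mm above the sideboard; the upper board covers y = -175 to -50 mm, its top 110 mm above the sideboard. The rotors start at about y = +40 and +130 mm.
- espresso_cup_mid (a point): White ceramic espresso cup, 62 mm across the rim, 58 mm tall, on the upper tier; point at its middle. A bystander: leave it alone.
- record_weight_mid (a point): Stainless steel record weight, 76 mm across, 46 mm tall, on the upper tier; point at its middle. A bystander: leave it alone.
- adapter_45_mid (a point): Flat red plastic 45 adapter, 38 mm across, 4 mm thick, on the upper tier; point at its middle. A bystander: leave it alone.
- spirit_level_mid (a point): Small aluminium spirit level, 100 x 20 x 26 mm, lying on the sideboard; point at its middle. A bystander: leave it alone.
Not all that is in view belongs to the job. Of the things that look like the fan, take the one that is farthest to the robot's left at the start.

How it is judged:
By the outcome, as a careful person would: the job done as asked, in the order asked, and still so for the second after the job is handed in, with the robot touching nothing.
It also fails if it takes over 69 s, if anything falls off the work surface, if the arm or the gripper's body presses on something with over 40 N, if the wrist force passes 120 N, or if a joint passes its speed limit or range.

## Working session

There is one attempt and no reset: what is moved stays moved. The work goes in short steps, Python scripts to look and compute and a tool call to move; the robot and the scene stay as the last step left them, time stands still between calls to the robot, and variables do not carry over. Pictures are saved under pics/ and viewed, about 8 in all and at most 12, crops included, and the job is handed in when it is done.

Besides the shell and the picture viewer there is one more tool, called after "Emit:" as name([rows], argument=value, ...), one row to a line, values as JSON. step_arm: Moves the arm, as the interface text tells. Its arguments: {"type":"object","properties":{"deltas":{"type":"array"},"fingers":{"type":"number"}},"required":["deltas"]}

```bash
ls; mkdir -p pics; python3 - <<'E'
from plant import bot
import cv2
print(bot.get_obs(), bot.tip_reach)
for n in ("side","top"):
    p=bot.capture(n)
    cv2.imwrite(f"pics/{n}0.png",p["color"][:,:,::-1])
    print(n,p["fx"],p["fy"],p["cx"],p["cy"],p["R"],p["t"],p["shot"])
    for q in ["rotor_1_mid","fan","fan_collar","stand","knife_edge","tray_floor","tiers","spirit_level_mid"]:
        try: print(q,[([round(v) for v in b["rect"]],round(b["p"],2)) for b in bot.boxes_of(q,p)][:4])
        except Exception as e: print(q,e)
E
```

```text
pics
{'time': 0.0, 'joint_positions': array([-1.43596854e+00,  3.42712563e-01,  1.52505092e+00, -2.36982839e-05,
        1.27542853e+00, -1.46050028e-01]), 'dq': array([ 0.00112938, -0.0028114 ,  0.00215943,  0.00010024,  0.00113106,
       -0.00048381]), 'tau': array([ 2.42925933e-03, -4.31231582e+01, -2.44226217e+01,  7.18547311e-02,
        5.57890011e-02, -1.50780929e-04]), 'tool_pos': array([ 145.46569127, -504.03460493,  251.0383929 ]), 'tcp_rot': array([-3.14000703e+00, -2.10336831e-04,  2.80884564e-01]), 'contact_force': array([ 0.24961663, -0.84133313, -0.1341665 ]), 'moment': array([-0.00749938,  0.01900496,  0.02123519]), 'grip_width': 91.9369441625749} 25.0
side 452.9142238079654 452.9142238079654 269.10571006777315 201.17971532885977 [[-0.9833836  -0.18149048  0.00423211]
 [-0.13465046  0.71355432 -0.68753872]
 [ 0.12176189 -0.67668415 -0.72613539]] [ 506.28628667  159.41456756 1447.17479869] 1
rotor_1_mid [([295, 158, 63, 14], 0.76), ([280, 177, 67, 16], 0.29)]
fan [([318, 300, 28, 54], 0.98), ([322, 254, 33, 54], 0.9), ([253, 320, 30, 56], 0.7)]
fan_collar [([313, 300,
[... 261 characters left out ...]
 0.83)]
top 387.22054946798994 387.22054946798994 275.4325925676726 208.27175217316076 [[ 0.01235299 -0.9997345   0.01945078]
 [-0.99647247 -0.01392281 -0.08275729]
 [ 0.08300612 -0.01835986 -0.9963799 ]] [ -45.89649934  502.80698621 1014.33904794] 2
rotor_1_mid [([379, 221, 16, 91], 0.59)]
fan [([213, 279, 42, 35], 0.8), ([116, 213, 54, 37], 0.64), ([151, 271, 48, 37], 0.63)]
fan_collar [([150, 274, 50, 41], 0.92), ([214, 275, 39, 34], 0.62)]
stand [([242, 226, 25, 40], 0.91)]
knife_edge [([244, 225, 20, 36], 0.6)]
tray_floor [([226, 148, 106, 47], 0.58), ([115, 211, 54, 33], 0.29)]
tiers [([398, 205, 161, 160], 0.95), ([242, 226, 25, 44], 0.28)]
spirit_level_mid [([120, 153, 23, 32], 0.7)]
```

```bash
python3 - <<'E'
import cv2
a=cv2.imread("pics/top0.png")
b=cv2.imread("pics/side0.png")
cv2.imwrite("pics/t1.png",cv2.resize(a[100:330,80:490],None,fx=1.95,fy=1.95,interpolation=3))
cv2.imwrite("pics/s1.png",cv2.resize(b[90:360,160:400],None,fx=2.2,fy=2.2,interpolation=3))
E
```

```text
(no output)
```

View pics/t1.png

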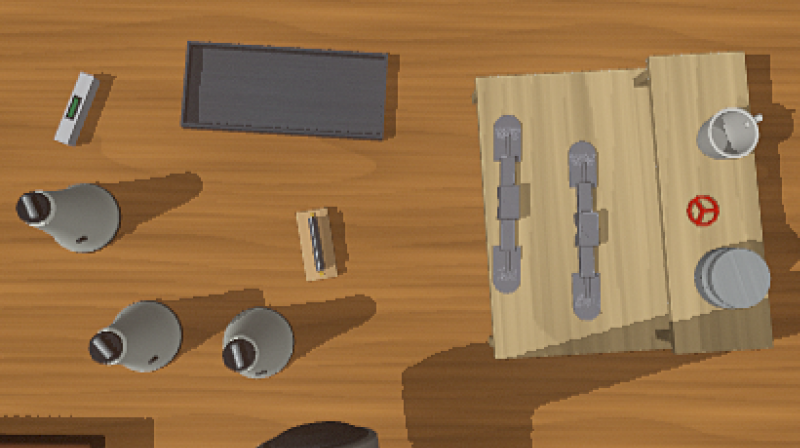

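View pics/s1.png

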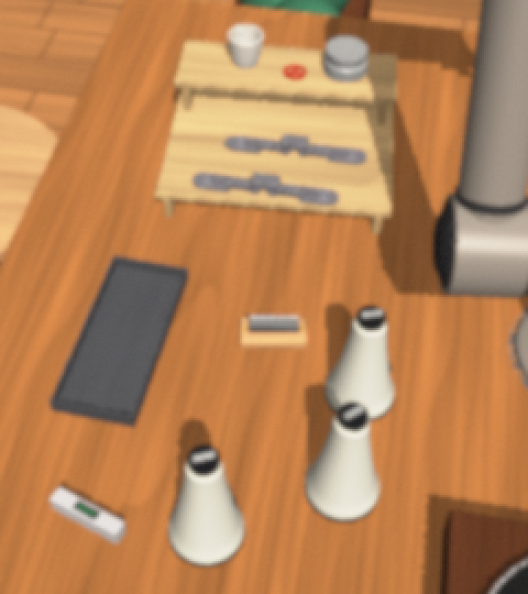

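```bash
cat > h.py <<'E'
import numpy as np, cv2
from scipy.optimize import minimize
def proj(p,X):
    c=np.atleast_2d(X)@p["R"].T+p["t"]
    return np.c_[p["fx"]*c[:,0]/c[:,2]+p["cx"],p["fy"]*c[:,1]/c[:,2]+p["cy"]]
def back(p,uv,z):
    uv=np.atleast_2d(uv); d=np.c_[(uv[:,0]-p["cx"])/p["fx"],(uv[:,1]-p["cy"])/p["fy"],np.ones(len(uv))]@p["R"]
    C=-p["R"].T@p["t"]; return C+d*((z-C[2])/d[:,2])[:,None]
def box(x0,x1,y0,y1,z0,z1): return np.array([[x,y,z] for x in(x0,x1) for y in(y0,y1) for z in(z0,z1)],float)
def disc(r,z,x0=0,y0=0):
    a=np.linspace(0,2*np.pi,24,endpoint=False); return np.c_[x0+r*np.cos(a),y0+r*np.sin(a),z+0*a]
ROTOR=[box(-22,22,-13,13,0,24),box(-63,63,-9,9,0,12)]+[np.r_[box(s*63,s*100,-18,18,0,4),disc(18,4,s*102),disc(18,0,s*102)] for s in(1,-1)]
S=4
def sil(p,parts,pose,z,roi):
    x,y,a=pose; u0,v0,u1,v1=roi
    R=np.array([[np.cos(a),-np.sin(a),0],[np.sin(a),np.cos(a),0],[0,0,1]])
    m=np.zeros(((v1-v0)*S,(u1-u0)*S),np.uint8)
    for P in parts:
        q=proj(p,P@R.T+[x,y,z]); h=cv2.convexHull(q.astype(np.float32))
        h=((h+0.5-[u0,v0])*S-0.5)*16
        cv2.fillConvexPoly(m,np.round(h).astype(np.int32),255,shift=4)
    return cv2.resize(m,None,fx=1/S,fy=1/S,interpolation=cv2.INTER_AREA)/255.
def fit(p,mask,parts,pose,z,roi):
    u0,v0,u1,v1=roi; M=mask[v0:v1,u0:u1].astype(float)
    f=lambda q:np.abs(sil(p,parts,(q[0],q[1],q[2]/50),z,roi)-M).sum()/M.sum()
    r=minimize(f,[pose[0],pose[1],pose[2]*50],method="Nelder-Mead",options=dict(initial_simplex=np.array([pose[0],pose[1],pose[2]*50])+np.array([[0,0,0],[8,0,0],[0,8,0],[0,0,8]])))
    return np.r_[r.x[:2],r.x[2]/50],r.fun
E
python3 - <<'E'
from plant import bot
import cv2,numpy as np,pickle
from h import *
T=bot.capture("top");Sd=bot.capture("side");pickle.dump((T,Sd),open("cams.pkl","wb"))
hsv=cv2.cvtColor(T["color"],cv2.COLOR_RGB2HSV)
for n,(u,v) in dict(hub=(340,204),blade=(340,165),tier=(360,220),wood=(300,180),tray=(226,148),coll=(92,204),fan=(125,210),steel=(243,222),block=(237,225)).items(): print(n,hsv[v,u],T["color"][v,u])
for n,uv,z in [("r1",(340,204),60),("r2",(381,217),60),("knife",(243,224),46),("tray",(226,146),10),("fanL",(97,207),170),("fanM",(134,278),170),("fanR",(202,282),170),("cup",(455,168),168),("rw",(457,243),156)]: print(n,back(T,uv,z)[0].round())
m=(hsv[...,1]<70).astype(np.uint8)
big=lambda I,f:cv2.resize(I,None,fx=f,fy=f,interpolation=0)
a=big(T["color"][190:240,80:135,::-1],7); b=big(T["color"][200:250,225:280,::-1],7); c=cv2.cvtColor(big(m[100:270,80:420]*255,2),8)
W=np.zeros((600,790,3),np.uint8);W[:350,:385]=a;W[:350,400:785]=b
c=cv2.resize(c,(480,240));W[355:595,:480]=c
s=big(Sd["color"][285:345,235:275,::-1],4);W[355:595,490:650]=s
cv2.imwrite("pics/z1.png",W)
E
```

```text
hub [144  10 125] [124 120 125]
blade [146  13 133] [132 126 133]
tier [ 19  91 177] [177 154 114]
wood [ 15 157 164] [164 114  63]
tray [150   6  87] [87 85 87]
coll [165   5 103] [103 101 102]
fan [ 22  25 112] [112 109 101]
steel [177  38  67] [67 57 58]
block [ 17 105 195] [195 160 115]
r1 [ 514. -205.   60.]
r2 [ 481. -312.   60.]
knife [459.  45.  46.]
tray [673.  98.  10.]
fanL [488. 368. 170.]
fanM [330. 278. 170.]
fanR [323. 126. 170.]
cup [ 591. -455.  168.]
rw [ 417. -461.  156.]
```

View pics/z1.png

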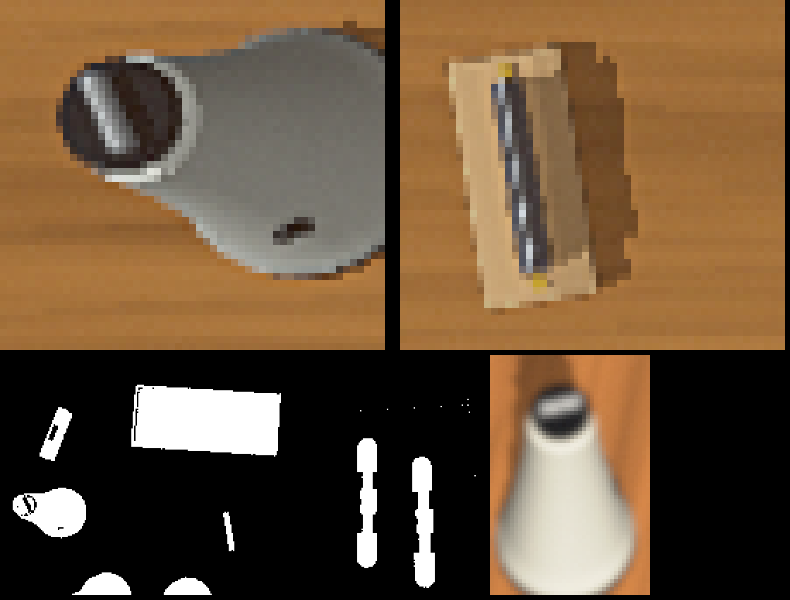

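```bash
python3 - <<'E'
import cv2,numpy as np,pickle
from h import *
T,Sd=pickle.load(open("cams.pkl","rb"))
np.set_printoptions(suppress=True,precision=3)
hs=cv2.cvtColor(T["color"],cv2.COLOR_RGB2HSV); m=hs[...,1]<70
hs2=cv2.cvtColor(Sd["color"],cv2.COLOR_RGB2HSV); m2=hs2[...,1]<70
for n,g,r in [("rA",(514,-205,0),(320,145,360,260)),("rB",(481,-312,0),(365,160,396,275))]:
    print(n,fit(T,m,ROTOR,g,50,r))
    P=fit(T,m,ROTOR,g,50,r)[0]
    q=proj(Sd,[P[0],P[1],60])[0]; roi=[int(v) for v in (q[0]-45,q[1]-12,q[0]+45,q[1]+12)]
    print("  side",fit(Sd,(hs2[...,1]<60),ROTOR,P,50,roi), m2[roi[1]:roi[3],roi[0]:roi[2]].sum())
print("tray",fit(T,m,[box(-60,60,-140,140,0,22)],(673,98,-.03),0,(165,115,285,178)))
print("steel",fit(T,hs[...,1]<70,[box(-35,35,-6,6,16,24),box(-35,35,-1,1,24,46)],(459,47,.1),0,(232,205,256,245)))
c=(np.array([(448,63),(557,48),(597,290),(487,308)])-[400,0])/7+[225,200]-.5
X=back(T,c,16)[:,:2]; print("block c",X.mean(0),[np.linalg.norm(X[i]-X[i-1]) for i in range(4)],X)
dk=(T["color"].max(2)<75)
roi=(84,196,112,217)
print("pin bright"); M=np.zeros_like(m); 
sub=np.zeros(m.shape,np.uint8); sub[roi[1]:roi[3],roi[0]:roi[2]]=1
# collar: hull of dark px
k=np.argwhere(dk[196:217,86:108])[:,::-1]+[86,196]; 
H=cv2.convexHull(k.astype(np.int32)); hm=np.zeros(m.shape,np.uint8); cv2.fillConvexPoly(hm,H,1)
for h0 in (166,163,160,158): print("collar",h0,fit(T,hm,[np.r_[disc(19,170),disc(19,h0)]],(488,368,0),0,roi))
V=T["color"].max(2).astype(float); 
er=cv2.erode(hm,np.ones((3,3)))*(V>115); pts=np.argwhere(er)[:,::-1]; print(len(pts))
for z in (170,174.5,179):
  X=back(T,pts,z)[:,:2]; w=X.mean(0); u,s,vt=np.linalg.svd(X-w); print("pin",z,w,np.arctan2(vt[0,1],vt[0,0]),np.ptp((X-w)@vt[0]))
E
```

```text
rA (array([ 514.905, -205.915,   -0.003]), np.float64(0.07729027595519294))
  side (array([ 514.166, -204.73 ,   -0.012]), np.float64(0.35218360071301247)) 473
rB (array([ 480.68 , -309.582,    0.019]), np.float64(0.08144655811998612))
  side (array([ 481.377, -309.094,    0.007]), np.float64(0.29978213507625273)) 384
tray (array([672.72 ,  97.601,  -0.047]), np.float64(0.04752228163992869))
steel (array([459.025,  49.934,   0.18 ]), np.float64(0.21719986240110079))
block c [458.319  49.606] [np.float64(94.80081281163939), np.float64(42.08491066209527), np.float64(93.84917421649011), np.float64(42.326670887804426)] [[501.542  78.848]
 [507.898  37.246]
 [415.587  20.322]
 [408.249  62.008]]
pin bright
collar 166 (array([490.809, 370.104,   0.094]), np.float64(0.08237021680919064))
collar 163 (array([491.049, 370.881,  -0.048]), np.float64(0.09370303187354237))
collar 160 (array([491.437, 371.046,  -0.007]), np.float64(0.12421179925714779))
collar 158 (array([491.485, 371.23 ,   0.037]), np.float64(0.15033255592986092))
27
pin 170 [490.331 374.397] -2.6836472950685626 24.79859990931714
pin 174.5 [489.959 372.386] -2.6836472950685626 24.672244155466508
pin 179 [489.587 370.375] -2.6836472950685635 24.5458884016158
```

```bash
cat > mv.py <<'E'
import numpy as np, json, os
from scipy.spatial.transform import Rotation as Ro, Slerp
def rot(yaw,tilt=0): # tilt about tool y
    return Ro.from_euler("xyz",[np.pi,0,yaw])*Ro.from_rotvec([0,tilt,0])
def load():
    s=json.load(open("cmd.json")); return np.array(s["p"]),Ro.from_quat(s["q"])
def save(p,r): json.dump(dict(p=list(p),q=list(r.as_quat())),open("cmd.json","w"))
if not os.path.exists("cmd.json"): save([145.512,-504.449,251.741],rot(0.281))
def plan(legs):
    """legs: (x,y,z,yaw,tilt,ncalls[,rows])"""
    p,r=load()
    for L in legs:
        x,y,z,yaw,tilt,n=L[:6]; k=L[6] if len(L)>6 else 5
        P=np.array([x,y,z]); p0,r0=p,r; R=rot(yaw,tilt); sl=Slerp([0,1],Ro.concatenate([r0,R]))
        for c in range(n):
            rows=[]
            for i in range(1,k+1):
                f=(c*k+i)/(n*k)
                d=r.inv().apply(p0+(P-p0)*f-p); w=(r.inv()*sl(f)).as_rotvec()
                rows.append([round(float(v),1) if abs(P-p0).max()<12 else round(float(v)) for v in d]+[round(float(v),3)+0. for v in w])
            print(json.dumps(rows).replace(".0,",",").replace("-0,","0,").replace("0.0]","0]"))
            e=rows[-1]; p=p+r.apply(e[:3]); r=r*Ro.from_rotvec(e[3:])
        print("  ->",p.round(1),r.as_euler("xyz").round(3))
    save(p,r)
E
python3 -c "
from mv import *
plan([(474.5,-205.4,150,-.005,0,3),(474.5,-205.4,90,-.005,0,1),(474.5,-205.4,78,-.005,0,1,3)])"
```

```text
[[27, -13, 7, 0, 0, 0.019], [53, -26, 14, 0, 0, 0.038], [80, -39, 20, 0, 0, 0.057], [106, -52, 27, 0, 0, 0.076], [133, -65, 34, 0, 0, 0.095]]
[[25, -16, 7, 0, 0, 0.019], [50, -31, 13, 0, 0, 0.038], [76, -47, 20, 0, 0, 0.058], [101, -63, 27, 0, 0, 0.077], [126, -78, 34, 0, 0, 0.096]]
[[24, -18, 7, 0, 0, 0.019], [47, -36, 13, 0, 0, 0.038], [71, -54, 20, 0, 0, 0.057], [95, -72, 27, 0, 0, 0.076], [118, -89, 34, 0, 0, 0.095]]
  -> [ 474.2 -205.9  149.7] [ 3.142  0.    -0.005]
[[0, 0, 12, 0, 0, 0], [0, 0, 24, 0, 0, 0], [0, 0, 36, 0, 0, 0], [0, 0, 48, 0, 0, 0], [0, -1, 60, 0, 0, 0]]
  -> [ 474.2 -204.9   89.7] [ 3.142  0.    -0.005]
[[0.1, 0.2, 3.9, 0, 0, 0], [0.2, 0.3, 7.8, 0, 0, 0], [0.3, 0.5, 11.7, 0, 0, 0]]
  -> [ 474.5 -205.4   78. ] [ 3.142  0.    -0.005]
```

Emit:
step_arm([
  [27,-13,7,0,0,0.019],
  [53,-26,14,0,0,0.038],
  [80,-39,20,0,0,0.057],
  [106,-52,27,0,0,0.076],
  [133,-65,34,0,0,0.095],
], fingers=44)

```text
time: 1.42
tool_pos: [256.0, -404.2, 217.5]
tcp_rot: [3.141, -0.0, 0.184]
contact_force: [0.3, -0.3, -0.5]
grip_width: 63.1
```

Emit:
step_arm([
  [25,-16,7,0,0,0.019],
  [50,-31,13,0,0,0.038],
  [76,-47,20,0,0,0.058],
  [101,-63,27,0,0,0.077],
  [126,-78,34,0,0,0.096],
])

```text
time: 1.83
tool_pos: [365.7, -304.0, 183.6]
tcp_rot: [3.141, -0.0, 0.089]
contact_force: [0.3, -0.6, 0.1]
grip_width: 44.0
```

Emit:
step_arm([
  [24,-18,7,0,0,0.019],
  [47,-36,13,0,0,0.038],
  [71,-54,20,0,0,0.057],
  [95,-72,27,0,0,0.076],
  [118,-89,34,0,0,0.095],
])

```text
time: 2.25
tool_pos: [475.4, -204.7, 149.5]
tcp_rot: [3.141, -0.0, -0.006]
contact_force: [-0.2, -1.0, 0.1]
grip_width: 43.9
```

Emit:
step_arm([
  [0,0,12,0,0,0],
  [0,0,24,0,0,0],
  [0,0,36,0,0,0],
  [0,0,48,0,0,0],
  [0,-1,60,0,0,0],
])

```text
time: 2.67
tool_pos: [474.5, -205.0, 89.2]
tcp_rot: [3.141, -0.0, -0.005]
contact_force: [0.2, -0.2, -0.9]
grip_width: 43.8
```

Emit:
step_arm([
  [0.1,0.2,3.9,0,0,0],
  [0.2,0.3,7.8,0,0,0],
  [0.3,0.5,11.7,0,0,0],
  [0.3,0.5,11.7,0,0,0],
])

```text
time: 3.0
tool_pos: [474.5, -205.6, 77.8]
tcp_rot: [3.142, 0.0, -0.005]
contact_force: [0.3, -0.4, 0.3]
grip_width: 44.3
```

Emit:
step_arm([
  [0,0,0,0,0,0],
  [0,0,0,0,0,0],
  [0,0,0,0,0,0],
  [0,0,0,0,0,0],
  [0,0,0,0,0,0],
], fingers=8)

```text
time: 3.42
tool_pos: [474.7, -205.6, 78.3]
tcp_rot: [3.141, -0.001, -0.005]
contact_force: [-0.7, -0.6, 1.3]
grip_width: 17.9
```

```bash
python3 -c "
from mv import *
plan([(474.5,-205.4,130,-.005,0,1),(466.1,10.4,125,1.75,0,4),(466.1,10.4,90,1.75,0,1)])"
```

```text
[[0, 0, -10, 0, 0, 0], [0, 0, -21, 0, 0, 0], [0, 0, -31, 0, 0, 0], [0, 0, -42, 0, 0, 0], [0, 0, -52, 0, 0, 0]]
  -> [ 474.5 -205.4  130. ] [ 3.142  0.    -0.005]
[[0, -11, 0, 0, 0, -0.088], [-1, -22, 1, 0, 0, -0.175], [-1, -32, 1, 0, 0, -0.263], [-2, -43, 1, 0, 0, -0.351], [-2, -54, 1, 0, 0, -0.439]]
[[4, -10, 1, 0, 0, -0.087], [8, -20, 1, 0, 0, -0.175], [12, -30, 1, 0, 0, -0.263], [16, -40, 1, 0, 0, -0.351], [20, -50, 2, 0, 0, -0.439]]
[[8, -7, 0, 0, 0, -0.087], [16, -14, 0, 0, 0, -0.175], [24, -22, 0, 0, 0, -0.263], [32, -29, 1, 0, 0, -0.351], [40, -36, 1, 0, 0, -0.438]]
[[11, -3, 0, 0, 0, -0.088], [21, -6, 0, 0, 0, -0.176], [31, -9, 1, 0, 0, -0.264], [42, -13, 1, 0, 0, -0.351], [52, -16, 1, 0, 0, -0.439]]
  -> [465.9  10.5 125. ] [3.142 0.    1.75 ]
[[0, 0, 7, 0, 0, 0], [0, 0, 14, 0, 0, 0], [0, 0, 21, 0, 0, 0], [0, 0, 28, 0, 0, 0], [0, 0, 35, 0, 0, 0]]
  -> [465.9  10.5  90. ] [3.142 0.    1.75 ]
```

Gripped at 17.9 mm. Lift and carry to the knife edge.

Emit:
step_arm([
  [0,0,-8,0,0,0],
  [0,0,-18,0,0,0],
  [0,0,-30,0,0,0],
  [0,0,-42,0,0,0],
  [0,0,-52,0,0,0],
])

```text
time: 3.83
tool_pos: [474.9, -205.7, 131.8]
tcp_rot: [3.141, -0.001, -0.005]
contact_force: [0.2, -0.5, -0.7]
grip_width: 17.7
```

Emit:
step_arm([
  [0,-11,0,0,0,-0.088],
  [-1,-22,1,0,0,-0.175],
  [-1,-32,1,0,0,-0.263],
  [-2,-43,1,0,0,-0.351],
  [-2,-54,1,0,0,-0.439],
])

```text
time: 4.25
tool_pos: [472.8, -151.1, 129.9]
tcp_rot: [3.141, -0.0, 0.438]
contact_force: [-0.9, 0.9, -1.5]
grip_width: 17.7
```

Emit:
step_arm([
  [4,-10,1,0,0,-0.087],
  [8,-20,1,0,0,-0.175],
  [12,-30,1,0,0,-0.263],
  [16,-40,1,0,0,-0.351],
  [20,-50,2,0,0,-0.439],
])

```text
time: 4.67
tool_pos: [470.2, -97.3, 128.0]
tcp_rot: [3.14, -0.0, 0.877]
contact_force: [-0.1, -0.4, -0.8]
grip_width: 17.4
```

Emit:
step_arm([
  [8,-7,0,0,0,-0.087],
  [16,-14,0,0,0,-0.175],
  [24,-22,0,0,0,-0.263],
  [32,-29,1,0,0,-0.351],
  [40,-36,1,0,0,-0.438],
])

```text
time: 5.08
tool_pos: [468.2, -43.4, 126.7]
tcp_rot: [3.141, 0.0, 1.315]
contact_force: [-0.6, 0.5, -1.3]
grip_width: 17.1
```

Emit:
step_arm([
  [11,-3,0,0,0,-0.088],
  [21,-6,0,0,0,-0.176],
  [31,-9,1,0,0,-0.264],
  [42,-13,1,0,0,-0.351],
  [52,-16,1,0,0,-0.439],
])

```text
time: 5.5
tool_pos: [466.0, 11.0, 125.8]
tcp_rot: [3.141, 0.0, 1.754]
contact_force: [0.3, -0.4, -1.1]
grip_width: 17.8
```

Emit:
step_arm([
  [0,0,7,0,0,0],
  [0,0,14,0,0,0],
  [0,0,21,0,0,0],
  [0,0,28,0,0,0],
  [0,0,35,0,0,0],
])

```text
time: 5.92
tool_pos: [465.9, 9.9, 89.1]
tcp_rot: [-3.141, -0.0, 1.748]
contact_force: [-0.6, 0.3, -1.0]
grip_width: 17.4
```

```bash
python3 - <<'E'
from plant import bot
import cv2,numpy as np
from h import *
o=bot.get_obs(); print(o["tool_pos"].round(1),o["tcp_rot"].round(3),o["moment"].round(3),o["grip_width"])
W=np.zeros((400,800,3),np.uint8)
for i,n in enumerate(("top","side")):
    p=bot.capture(n); I=p["color"][:,:,::-1].copy()
    tp,R=o["tool_pos"],1.75
    c=np.array([tp[0]+40*np.cos(R),tp[1]+40*np.sin(R),0])
    u,v=proj(p,[459,50,46])[0].astype(int)
    S=5; I=cv2.resize(I[v-40:v+40,u-40:u+40],None,fx=S,fy=S,interpolation=0)
    q=lambda X:tuple(int(a) for a in ((proj(p,X)[0]-[u-40,v-40]+.5)*S))
    e=np.array([np.cos(.18),np.sin(.18),0])*35
    cv2.line(I,q([459,49.8,46]-e),q([459,49.8,46]+e),(0,255,0),1)
    z=o["tool_pos"][2]-27.8
    h=[q(c+[0,0,z+24]+np.array([np.cos(1.75)*a-np.sin(1.75)*b,np.sin(1.75)*a+np.cos(1.75)*b,0])) for a,b in ((22,13),(22,-13),(-22,-13),(-22,13))]
    cv2.polylines(I,[np.array(h)],True,(0,0,255),1)
    W[:,400*i:400*i+400]=I
cv2.imwrite("pics/k1.png",W)
E
```

```text
[465.9   9.9  89.1] [-3.141 -0.     1.748] [-0.105 -0.067  0.026] 17.431247371367743
```

View pics/k1.png

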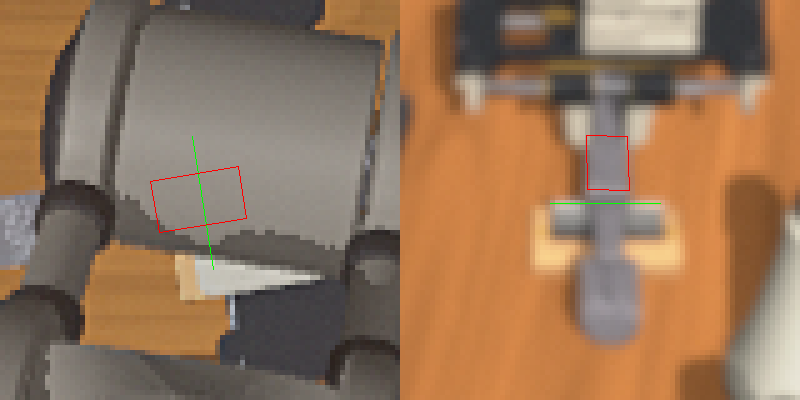

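Emit:
step_arm([
  [0,0,7,0,0,0],
  [0,0,14,0,0,0],
  [0,0,20,0,0,0],
  [0,0,25,0,0,0],
  [0,0,28,0,0,0],
])

```text
time: 6.43
tool_pos: [465.7, 10.5, 61.2]
tcp_rot: [-3.141, -0.0, 1.75]
contact_force: [0.4, 0.3, -1.3]
grip_width: 17.4
```

Emit:
step_arm([
  [0,0,1,0,0,0],
  [0,0,2,0,0,0],
  [0,0,2,0,0,0],
  [0,0,2,0,0,0],
])

```text
time: 6.77
tool_pos: [465.9, 10.6, 60.2]
tcp_rot: [-3.141, -0.0, 1.75]
contact_force: [-1.8, 2.1, 0.1]
grip_width: 17.5
```

Emit:
step_arm([
  [0,0,0.5,0,0,0],
  [0,0,1,0,0,0],
  [0,0,1,0,0,0],
  [0,0,1,0,0,0],
])

```text
time: 7.1
tool_pos: [466.0, 10.7, 59.3]
tcp_rot: [3.141, -0.0, 1.75]
contact_force: [-1.6, 5.0, 4.4]
grip_width: 17.5
```

Emit:
step_arm([
  [0.7,0,0,0,0,0],
  [1.4,0,0,0,0,0],
  [1.4,0,0,0,0,0],
])

```text
time: 7.35
tool_pos: [466.1, 11.3, 59.1]
tcp_rot: [3.141, 0.001, 1.75]
contact_force: [-1.8, -2.1, 3.0]
grip_width: 17.2
```

Emit:
step_arm([
  [0,0,0,0,0,0],
  [0,0,0,0,0,0],
  [0,0,0,0,0,0],
  [0,0,0,0,0,0],
  [0,0,0,0,0,0],
], fingers=44)

```text
time: 7.77
tool_pos: [465.8, 11.8, 58.9]
tcp_rot: [-3.142, 0.0, 1.75]
contact_force: [-0.6, -0.2, 0.1]
grip_width: 42.8
```

Emit:
step_arm([
  [0,0,-6,0,0,0],
  [0,0,-16,0,0,0],
  [0,0,-30,0,0,0],
  [0,0,-48,0,0,0],
  [0,0,-70,0,0,0],
])

```text
time: 8.18
tool_pos: [465.1, 11.9, 129.4]
tcp_rot: [-3.14, -0.0, 1.75]
contact_force: [-0.8, 0.1, 0.4]
grip_width: 44.1
```

Emit:
step_arm([
  [-20,0,-5,0,0,0],
  [-45,0,-10,0,0,0],
  [-75,0,-15,0,0,0],
  [-110,0,-20,0,0,0],
  [-140,0,-20,0,0,0],
])

```text
time: 8.6
tool_pos: [491.4, -127.8, 150.6]
tcp_rot: [3.139, 0.002, 1.75]
contact_force: [0.2, 0.8, 0.1]
grip_width: 44.0
```

Emit:
step_arm([
  [0,0,0,0,0,0],
  [0,0,0,0,0,0],
  [0,0,0,0,0,0],
  [0,0,0,0,0,0],
  [0,0,0,0,0,0],
])

```text
time: 9.02
tool_pos: [490.4, -124.8, 149.0]
tcp_rot: [-3.141, -0.0, 1.751]
contact_force: [0.1, 0.0, -0.0]
grip_width: 43.8
```

```bash
cat > look.py <<'E'
from plant import bot
import cv2,numpy as np,sys
from h import *
def look(pt,out,half=45,mark=()):
    W=np.zeros((400,800,3),np.uint8); P=[]
    for i,n in enumerate(("top","side")):
        p=bot.capture(n); P.append(p); u,v=proj(p,pt)[0].astype(int)
        s=400/(2*half); I=p["color"][max(v-half,0):v+half,max(u-half,0):u+half,::-1]
        I=cv2.resize(I,None,fx=s,fy=s,interpolation=0)
        for m in mark:
            q=((proj(p,m)[0]-[max(u-half,0),max(v-half,0)]+.5)*s).astype(int); cv2.circle(I,tuple(int(a) for a in q),2,(0,255,0),-1)
        W[:I.shape[0],400*i:400*i+I.shape[1]]=I[:400,:400]
    cv2.imwrite(out,W); return P
E
python3 - <<'E'
from look import *
o=bot.get_obs(); print(o["time"],o["tool_pos"])
P=look([459,50,40],"pics/k2.png",mark=[[459-s*120*.179,50+s*120*.984,31] for s in(1,-1)])
E
```

```text
9.0167 [ 490.44128347 -124.76110069  149.03323646]
```

View pics/k2.png

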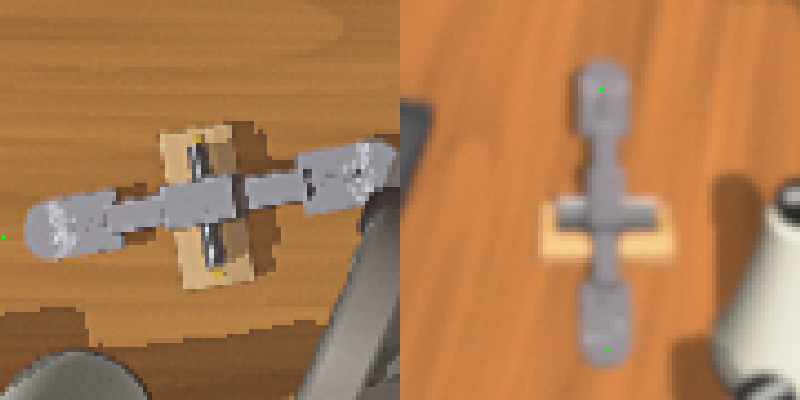

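```bash
python3 -c "
from mv import *
save([490.6,-125.9,149],rot(1.75))
plan([(462.2,32.1,127,1.75,-.27,2),(465.0,16.4,69.2,1.75,-.27,1,5)])
print('lift');plan([(465,16.4,129,1.75,-.27,1),(560,25,140,1.65,0,1),(670.8,57.6,125,1.524,0,1),(670.8,57.6,45,1.524,0,1)])"
```

```text
[[16, 0, 2, 0, -0.027, 0], [32, 0, 4, 0, -0.054, 0], [48, 0, 7, 0, -0.081, 0], [64, 0, 9, 0, -0.108, 0], [80, 0, 11, 0, -0.135, 0]]
[[16, 0, 0, 0, -0.027, 0], [33, 0, 0, 0, -0.054, 0], [49, 0, 0, 0, -0.081, 0], [65, 0, 0, 0, -0.108, 0], [81, 0, 0, 0, -0.135, 0]]
  -> [462.   31.8 127.1] [3.142 0.27  1.75 ]
[[0, 0, 12, 0, 0, 0], [0, 0, 24, 0, 0, 0], [0, 0, 36, 0, 0, 0], [0, 0, 48, 0, 0, 0], [0, 0, 60, 0, 0, 0]]
  -> [464.9  16.   69.3] [3.142 0.27  1.75 ]
lift
[[-3, 0, -12, 0, 0, 0], [-6, 0, -23, 0, 0, 0], [-9, 0, -35, 0, 0, 0], [-12, 0, -46, 0, 0, 0], [-16, 0, -58, 0, 0, 0]]
  -> [464.9  16.1 129.4] [3.142 0.27  1.75 ]
[[-2, 19, -2, 0.003, 0.054, 0.02], [-4, 38, -3, 0.005, 0.108, 0.04], [-6, 57, -5, 0.008, 0.162, 0.06], [-9, 76, -6, 0.011, 0.216, 0.08], [-11, 95, -8, 0.013, 0.27, 0.099]]
  -> [559.9  24.7 140.1] [ 3.141 -0.     1.65 ]
[[5, 23, 3, 0, 0, 0.025], [10, 45, 6, 0, 0, 0.051], [14, 68, 9, 0, 0, 0.076], [19, 91, 12, 0, 0, 0.101], [24, 113, 15, 0, 0, 0.126]]
  -> [670.6  57.6 125.1] [ 3.141 -0.     1.524]
[[0, 0, 16, 0, 0, 0], [0, 0, 32, 0, 0, 0], [0, 0, 48, 0, 0, 0], [0, 0, 64, 0, 0, 0], [0, 0, 80, 0, 0, 0]]
  -> [670.6  57.6  45.1] [ 3.141 -0.     1.524]
```

Emit:
step_arm([
  [16,0,2,0,-0.027,0],
  [32,0,4,0,-0.054,0],
  [48,0,7,0,-0.081,0],
  [64,0,9,0,-0.108,0],
  [80,0,11,0,-0.135,0],
])

```text
time: 9.53
tool_pos: [476.1, -46.0, 138.0]
tcp_rot: [3.141, 0.136, 1.75]
contact_force: [-0.0, 0.1, 0.6]
grip_width: 44.1
```

Emit:
step_arm([
  [16,0,0,0,-0.027,0],
  [33,0,0,0,-0.054,0],
  [49,0,0,0,-0.081,0],
  [65,0,0,0,-0.108,0],
  [81,0,0,0,-0.135,0],
])

```text
time: 9.95
tool_pos: [461.8, 33.0, 127.2]
tcp_rot: [3.141, 0.271, 1.751]
contact_force: [0.1, -0.3, 0.5]
grip_width: 44.2
```

Emit:
step_arm([
  [0,0,12,0,0,0],
  [0,0,24,0,0,0],
  [0,0,36,0,0,0],
  [0,0,48,0,0,0],
  [0,0,60,0,0,0],
])

```text
time: 10.37
tool_pos: [465.0, 16.5, 68.9]
tcp_rot: [3.141, 0.27, 1.751]
contact_force: [-0.6, 0.1, 0.5]
grip_width: 43.9
```

Emit:
step_arm([
  [0,0,0,0,0,0],
  [0,0,0,0,0,0],
])

```text
time: 10.53
tool_pos: [464.6, 16.3, 69.1]
tcp_rot: [-3.14, 0.27, 1.751]
contact_force: [0.6, 1.2, -0.6]
grip_width: 44.1
```

Emit:
step_arm([
  [0,0,0,0,0,0],
  [0,0,0,0,0,0],
  [0,0,0,0,0,0],
  [0,0,0,0,0,0],
  [0,0,0,0,0,0],
], fingers=8)

```text
time: 10.95
tool_pos: [465.2, 16.1, 69.6]
tcp_rot: [3.141, 0.27, 1.75]
contact_force: [1.3, 0.1, 0.3]
grip_width: 17.3
```

```bash
python3 - <<'E'
from look import *
o=bot.get_obs(); print(o["time"],o["tool_pos"],o["tcp_rot"])
P=look([459,40,50],"pics/k3.png",half=40)
E
```

```text
10.95 [465.16469637  16.07488664  69.62872349] [3.14086616 0.27019585 1.74967356]
```

View pics/k3.png

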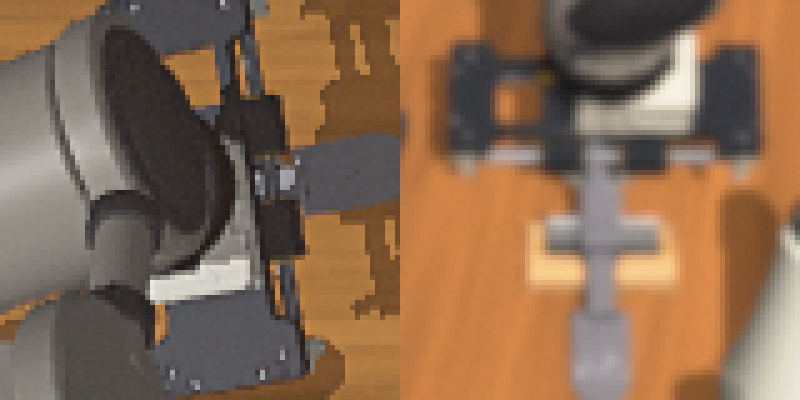

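The first rotor has tipped: its right end is up, and the near end at (600,370) is low. The jaws hold its spar at 17.3 mm. It is scrap, so I lift it, level it and take it to the tray.

Emit:
step_arm([
  [-3,0,-10,0,0,0],
  [-6,0,-22,0,0,0],
  [-9,0,-35,0,0,0],
  [-12,0,-46,0,0,0],
  [-16,0,-58,0,0,0],
])

```text
time: 11.47
tool_pos: [464.8, 16.2, 130.5]
tcp_rot: [-3.141, 0.27, 1.75]
contact_force: [0.2, -0.1, -1.0]
grip_width: 17.3
```

Emit:
step_arm([
  [-2,19,-2,0.003,0.054,0.02],
  [-4,38,-3,0.005,0.108,0.04],
  [-6,57,-5,0.008,0.162,0.06],
  [-9,76,-6,0.011,0.216,0.08],
  [-11,95,-8,0.013,0.27,0.099],
])

```text
time: 11.88
tool_pos: [560.9, 24.7, 141.2]
tcp_rot: [3.14, -0.003, 1.65]
contact_force: [-0.4, -1.2, -1.6]
grip_width: 17.4
```

Emit:
step_arm([
  [5,23,3,0,0,0.025],
  [10,45,6,0,0,0.051],
  [14,68,9,0,0,0.076],
  [19,91,12,0,0,0.101],
  [24,113,15,0,0,0.126],
])

```text
time: 12.3
tool_pos: [671.6, 57.8, 125.6]
tcp_rot: [3.141, -0.001, 1.523]
contact_force: [-0.0, -0.1, -0.4]
grip_width: 17.6
```

Emit:
step_arm([
  [0,0,16,0,0,0],
  [0,0,32,0,0,0],
  [0,0,48,0,0,0],
  [0,0,60,0,0,0],
  [0,0,70,0,0,0],
])

```text
time: 12.72
tool_pos: [670.3, 57.6, 54.3]
tcp_rot: [-3.141, -0.0, 1.525]
contact_force: [-0.1, -0.0, -0.8]
grip_width: 17.6
```

```bash
python3 - <<'E'
from look import *
o=bot.get_obs(); print(o["time"],o["tool_pos"],o["tcp_rot"],o["grip_width"])
P=look([672,97,20],"pics/k4.png",half=65)
E
```

```text
12.7167 [670.31647622  57.595091    54.27057311] [-3.14075934e+00 -3.80320829e-04  1.52461252e+00] 17.590061660585423
```

View pics/k4.png

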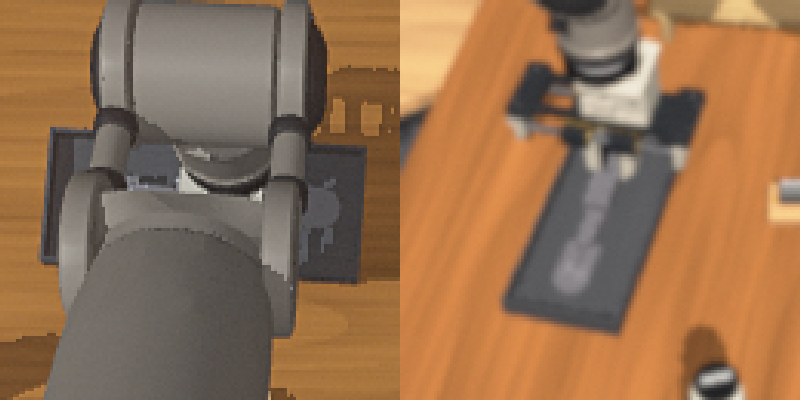

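Emit:
step_arm([
  [0,0,6,0,0,0],
  [0,0,11,0,0,0],
  [0,0,16,0,0,0],
  [0,0,19,0,0,0],
  [0,0,21,0,0,0],
])

```text
time: 13.23
tool_pos: [670.7, 57.6, 33.8]
tcp_rot: [3.141, -0.0, 1.524]
contact_force: [-0.5, -0.6, -2.0]
grip_width: 17.6
```

Emit:
step_arm([
  [0,0,0.5,0,0,0],
  [0,0,1,0,0,0],
  [0,0,1,0,0,0],
])

```text
time: 13.48
tool_pos: [670.9, 57.6, 33.3]
tcp_rot: [3.141, -0.0, 1.524]
contact_force: [0.6, -0.6, -1.0]
grip_width: 17.0
```

Emit:
step_arm([
  [0,0,0.5,0,0,0],
  [0,0,1,0,0,0],
  [0,0,1,0,0,0],
])

```text
time: 13.73
tool_pos: [671.0, 57.5, 32.7]
tcp_rot: [3.14, -0.0, 1.524]
contact_force: [-1.4, 0.6, 3.1]
grip_width: 17.2
```

Emit:
step_arm([
  [0,0,0.4,0,0,0],
  [0,0,0.8,0,0,0],
  [0,0,0.8,0,0,0],
])

```text
time: 13.98
tool_pos: [670.9, 57.6, 32.6]
tcp_rot: [3.14, -0.0, 1.524]
contact_force: [-3.5, 0.0, 8.5]
grip_width: 17.7
```

```bash
python3 -c "
from mv import *
save([670.6,57.6,31.3],rot(1.524))
plan([(670.6,57.6,150,1.524,0,1),(441,-310,150,.015,0,4),(441,-310,90,.015,0,1),(441,-310,78,.015,0,1,4)])
print('lift');plan([(441,-310,130,.015,0,1),(465.7,11.5,125,1.75,0,4),(465.7,11.5,65,1.75,0,1)])"
```

```text
[[0, 0, -24, 0, 0, 0], [0, 0, -47, 0, 0, 0], [0, 0, -71, 0, 0, 0], [0, 0, -95, 0, 0, 0], [0, 0, -119, 0, 0, 0]]
  -> [670.6  57.6 150.3] [3.142 0.    1.524]
[[-19, -11, 0, 0, 0, 0.075], [-38, -21, 0, 0, 0, 0.151], [-57, -32, 0, 0, 0, 0.226], [-76, -42, 0, 0, 0, 0.302], [-94, -53, 0, 0, 0, 0.377]]
[[-22, -3, 0, 0, 0, 0.076], [-43, -6, 0, 0, 0, 0.151], [-65, -9, 0, 0, 0, 0.227], [-86, -11, 0, 0, 0, 0.302], [-108, -14, 0, 0, 0, 0.377]]
[[-21, 5, 0, 0, 0, 0.076], [-42, 10, 0, 0, 0, 0.151], [-63, 15, 0, 0, 0, 0.227], [-84, 20, 0, 0, 0, 0.302], [-105, 26, 0, 0, 0, 0.378]]
[[-18, 12, 0, 0, 0, 0.075], [-36, 25, 0, 0, 0, 0.151], [-53, 37, 0, 0, 0, 0.226], [-71, 50, 0, 0, 0, 0.302], [-88, 63, 0, 0, 0, 0.377]]
  -> [ 441.5 -310.1  150.3] [ 3.142 -0.     0.015]
[[0, 0, 12, 0, 0, 0], [0, 0, 24, 0, 0, 0], [0, 0, 36, 0, 0, 0], [0, 0, 48, 0, 0, 0], [-1, 0, 60, 0, 0, 0]]
  -> [ 440.5 -310.1   90.3] [ 3.142 -0.     0.015]
[[0, 0, 3, 0, 0, 0], [0, 0, 6, 0, 0, 0], [0, 0, 9, 0, 0, 0], [0, 0, 12, 0, 0, 0]]
  -> [ 440.5 -310.1   78.3] [ 3.142 -0.     0.015]
lift
[[0, 0, -10, 0, 0, 0], [0, 0, -21, 0, 0, 0],
[... 165 characters left out ...]
0.173], [4, -48, 1, 0, 0, -0.26], [6, -64, 1, 0, 0, -0.347], [7, -80, 1, 0, 0, -0.434]]
[[9, -14, 1, 0, 0, -0.086], [17, -28, 1, 0, 0, -0.173], [25, -42, 1, 0, 0, -0.26], [33, -56, 1, 0, 0, -0.347], [41, -70, 2, 0, 0, -0.433]]
[[13, -9, 0, 0, 0, -0.087], [26, -18, 0, 0, 0, -0.174], [40, -27, 0, 0, 0, -0.261], [53, -37, 1, 0, 0, -0.347], [66, -46, 1, 0, 0, -0.434]]
[[16, -3, 0, 0, 0, -0.087], [32, -6, 1, 0, 0, -0.174], [48, -8, 1, 0, 0, -0.261], [64, -11, 1, 0, 0, -0.347], [79, -14, 1, 0, 0, -0.434]]
  -> [465.7  11.  125.3] [3.142 0.    1.75 ]
[[0, 0, 12, 0, 0, 0], [0, 0, 24, 0, 0, 0], [0, 0, 36, 0, 0, 0], [0, 0, 48, 0, 0, 0], [0, 0, 60, 0, 0, 0]]
  -> [465.7  11.   65.3] [3.142 0.    1.75 ]
```

Emit:
step_arm([
  [0,0,0,0,0,0],
  [0,0,0,0,0,0],
  [0,0,0,0,0,0],
  [0,0,0,0,0,0],
  [0,0,0,0,0,0],
], fingers=40)

```text
time: 14.4
tool_pos: [670.7, 57.5, 31.0]
tcp_rot: [3.142, -0.0, 1.524]
contact_force: [-0.5, -0.1, 0.4]
grip_width: 39.4
```

Emit:
step_arm([
  [0,0,-12,0,0,0],
  [0,0,-36,0,0,0],
  [0,0,-65,0,0,0],
  [0,0,-95,0,0,0],
  [0,0,-119,0,0,0],
])

```text
time: 14.82
tool_pos: [671.2, 57.5, 153.7]
tcp_rot: [3.139, -0.0, 1.524]
contact_force: [0.8, 0.1, 0.3]
grip_width: 40.1
```

Emit:
step_arm([
  [-19,-11,0,0,0,0.075],
  [-38,-21,0,0,0,0.151],
  [-57,-32,0,0,0,0.226],
  [-76,-42,0,0,0,0.302],
  [-94,-53,0,0,0,0.377],
])

```text
time: 15.23
tool_pos: [613.0, -34.8, 151.4]
tcp_rot: [3.14, -0.001, 1.144]
contact_force: [1.1, -0.4, 0.6]
grip_width: 40.0
```

Emit:
step_arm([
  [-22,-3,0,0,0,0.076],
  [-43,-6,0,0,0,0.151],
  [-65,-9,0,0,0,0.227],
  [-86,-11,0,0,0,0.302],
  [-108,-14,0,0,0,0.377],
])

```text
time: 15.65
tool_pos: [555.9, -127.5, 151.3]
tcp_rot: [3.14, -0.001, 0.767]
contact_force: [0.3, -0.6, -0.4]
grip_width: 39.9
```

Emit:
step_arm([
  [-21,5,0,0,0,0.076],
  [-42,10,0,0,0,0.151],
  [-63,15,0,0,0,0.227],
  [-84,20,0,0,0,0.302],
  [-105,26,0,0,0,0.378],
])

```text
time: 16.07
tool_pos: [498.4, -219.2, 151.2]
tcp_rot: [3.141, -0.001, 0.389]
contact_force: [1.1, -0.7, -0.0]
grip_width: 39.9
```

Emit:
step_arm([
  [-18,12,0,0,0,0.075],
  [-36,25,0,0,0,0.151],
  [-53,37,0,0,0,0.226],
  [-71,50,0,0,0,0.302],
  [-88,63,0,0,0,0.377],
])

```text
time: 16.48
tool_pos: [441.2, -311.2, 151.2]
tcp_rot: [3.141, -0.001, 0.011]
contact_force: [0.1, -0.3, 0.6]
grip_width: 40.2
```

```bash
python3 - <<'E'
from look import *
np.set_printoptions(suppress=True,precision=3)
P=look([672,97,20],"pics/k5.png",half=65)
T,Sd=P
hs=cv2.cvtColor(T["color"],cv2.COLOR_RGB2HSV)
print(fit(T,hs[...,1]<70,ROTOR,(481,-309.5,.01),50,(365,160,396,275)))
V=T["color"].max(2); 
m=(V>105)&(hs[...,1]<70)
print(fit(T,m,ROTOR,(672,97,1.52),4,(172,122,280,170)))
E
```

```text
(array([ 475.953, -310.276,    0.028]), np.float64(0.530215586925696))
(array([673.834,  97.882,   1.525]), np.float64(0.21796152423233442))
```

View pics/k5.png

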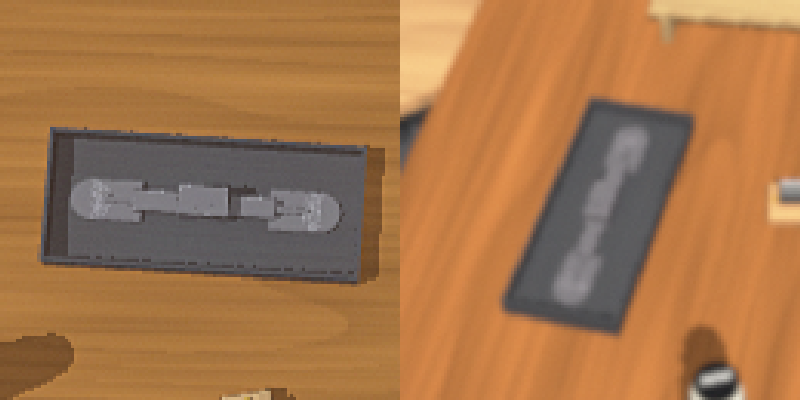

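The scrap rotor lies flat inside the tray: in the left crop it spans columns 70–340 and the walls are at 45–365. Next is rotor B.

Emit:
step_arm([
  [0,0,12,0,0,0],
  [0,0,24,0,0,0],
  [0,0,36,0,0,0],
  [0,0,48,0,0,0],
  [-1,0,60,0,0,0],
])

```text
time: 17.0
tool_pos: [441.5, -309.7, 90.4]
tcp_rot: [3.141, -0.001, 0.017]
contact_force: [0.7, 0.4, -1.0]
grip_width: 40.1
```

Emit:
step_arm([
  [0,0,3,0,0,0],
  [0,0,6,0,0,0],
  [0,0,9,0,0,0],
  [0,0,12,0,0,0],
  [0,0,12,0,0,0],
])

```text
time: 17.42
tool_pos: [440.9, -310.1, 78.2]
tcp_rot: [-3.141, -0.001, 0.016]
contact_force: [-0.3, 0.1, 0.7]
grip_width: 39.8
```

Emit:
step_arm([
  [0,0,0,0,0,0],
  [0,0,0,0,0,0],
  [0,0,0,0,0,0],
  [0,0,0,0,0,0],
  [0,0,0,0,0,0],
], fingers=8)

```text
time: 17.83
tool_pos: [440.9, -310.4, 78.4]
tcp_rot: [3.141, -0.001, 0.015]
contact_force: [-0.4, -0.7, 0.4]
grip_width: 17.7
```

Emit:
step_arm([
  [0,0,-8,0,0,0],
  [0,0,-18,0,0,0],
  [0,0,-30,0,0,0],
  [0,0,-42,0,0,0],
  [0,0,-52,0,0,0],
])

```text
time: 18.25
tool_pos: [441.0, -310.5, 132.0]
tcp_rot: [3.141, -0.002, 0.015]
contact_force: [-0.1, -0.9, -0.6]
grip_width: 17.5
```

Emit:
step_arm([
  [1,-16,0,0,0,-0.087],
  [3,-32,1,0,0,-0.173],
  [4,-48,1,0,0,-0.26],
  [6,-64,1,0,0,-0.347],
  [7,-80,1,0,0,-0.434],
])

```text
time: 18.67
tool_pos: [446.7, -229.6, 130.1]
tcp_rot: [3.141, -0.001, 0.453]
contact_force: [-0.2, 0.3, -0.4]
grip_width: 17.5
```

Emit:
step_arm([
  [9,-14,1,0,0,-0.086],
  [17,-28,1,0,0,-0.173],
  [25,-42,1,0,0,-0.26],
  [33,-56,1,0,0,-0.347],
  [41,-70,2,0,0,-0.433],
])

```text
time: 19.08
tool_pos: [453.4, -148.7, 128.2]
tcp_rot: [3.14, -0.001, 0.886]
contact_force: [0.2, -0.6, -0.4]
grip_width: 17.4
```

Emit:
step_arm([
  [13,-9,0,0,0,-0.087],
  [26,-18,0,0,0,-0.174],
  [40,-27,0,0,0,-0.261],
  [53,-37,1,0,0,-0.347],
  [66,-46,1,0,0,-0.434],
])

```text
time: 19.5
tool_pos: [459.6, -68.3, 127.0]
tcp_rot: [3.141, -0.0, 1.321]
contact_force: [0.8, -0.4, 0.1]
grip_width: 17.6
```

Emit:
step_arm([
  [16,-3,0,0,0,-0.087],
  [32,-6,1,0,0,-0.174],
  [48,-8,1,0,0,-0.261],
  [64,-11,1,0,0,-0.347],
  [79,-14,1,0,0,-0.434],
])

```text
time: 19.92
tool_pos: [466.1, 11.7, 126.1]
tcp_rot: [3.14, 0.0, 1.755]
contact_force: [-0.1, -0.2, -1.1]
grip_width: 17.6
```

Emit:
step_arm([
  [0,0,12,0,0,0],
  [0,0,26,0,0,0],
  [0,0,40,0,0,0],
  [0,0,52,0,0,0],
  [0,0,62,0,0,0],
])

```text
time: 20.33
tool_pos: [466.0, 11.0, 63.2]
tcp_rot: [3.141, 0.0, 1.75]
contact_force: [0.4, 0.5, 0.7]
grip_width: 17.9
```

Emit:
step_arm([
  [0,0,1,0,0,0],
  [0,0,2,0,0,0],
  [0,0,2.5,0,0,0],
  [0,0,2.5,0,0,0],
  [0,0,2.5,0,0,0],
])

```text
time: 20.75
tool_pos: [466.3, 10.8, 61.4]
tcp_rot: [3.14, 0.0, 1.75]
contact_force: [-0.5, -0.0, -0.1]
grip_width: 17.6
```

Emit:
step_arm([
  [0,0,0.5,0,0,0],
  [0,0,1,0,0,0],
  [0,0,1.5,0,0,0],
  [0,0,1.5,0,0,0],
])

```text
time: 21.08
tool_pos: [466.0, 11.1, 59.5]
tcp_rot: [3.141, -0.0, 1.75]
contact_force: [0.0, 2.2, 2.5]
grip_width: 17.5
```

Emit:
step_arm([
  [0.3,0,0.2,0,0,0],
  [0.5,0,0.3,0,0,0],
  [0.5,0,0.3,0,0,0],
])

```text
time: 21.33
tool_pos: [465.9, 11.4, 59.0]
tcp_rot: [3.141, 0.0, 1.75]
contact_force: [-0.1, 2.0, 3.1]
grip_width: 17.6
```

Emit:
step_arm([
  [0,0,0,0,0,0],
  [0,0,0,0,0,0],
  [0,0,0,0,0,0],
  [0,0,0,0,0,0],
  [0,0,0,0,0,0],
], fingers=44)

```text
time: 21.75
tool_pos: [465.7, 11.3, 58.8]
tcp_rot: [3.141, -0.0, 1.75]
contact_force: [0.1, -0.0, -0.6]
grip_width: 43.0
```

Emit:
step_arm([
  [0,0,-6,0,0,0],
  [0,0,-16,0,0,0],
  [0,0,-30,0,0,0],
  [0,0,-48,0,0,0],
  [0,0,-70,0,0,0],
])

```text
time: 22.17
tool_pos: [465.1, 11.4, 129.3]
tcp_rot: [-3.14, -0.001, 1.75]
contact_force: [0.3, -0.7, -0.8]
grip_width: 44.4
```

Emit:
step_arm([
  [-20,0,-5,0,0,0],
  [-45,0,-10,0,0,0],
  [-75,0,-15,0,0,0],
  [-110,0,-20,0,0,0],
  [-140,0,-20,0,0,0],
])

```text
time: 22.58
tool_pos: [491.4, -128.3, 150.5]
tcp_rot: [3.139, 0.002, 1.751]
contact_force: [0.9, -0.0, -0.0]
grip_width: 44.4
```

Emit:
step_arm([
  [0,0,0,0,0,0],
  [0,0,0,0,0,0],
  [0,0,0,0,0,0],
  [0,0,0,0,0,0],
  [0,0,0,0,0,0],
])

```text
time: 23.0
tool_pos: [490.5, -125.2, 148.9]
tcp_rot: [3.142, -0.0, 1.752]
contact_force: [-0.3, 0.1, -0.2]
grip_width: 43.5
```

Emit:
step_arm([
  [0,0,0,0,0,0],
  [0,0,0,0,0,0],
  [0,0,0,0,0,0],
  [0,0,0,0,0,0],
  [0,0,0,0,0,0],
])

```text
time: 23.42
tool_pos: [490.7, -126.2, 148.9]
tcp_rot: [3.141, -0.0, 1.75]
contact_force: [0.4, 0.3, -0.0]
grip_width: 44.0
```

```bash
python3 - <<'E'
from look import *
P=look([459,50,40],"pics/k6.png",mark=[[459-s*120*.179,50+s*120*.984,31] for s in(1,-1)])
S=P[1]; hs=cv2.cvtColor(P[1]["color"],cv2.COLOR_RGB2HSV)
m=hs[...,1]<75
def tl(parts,t):
    c,s=np.cos(t),np.sin(t)
    return [(q-[0,0,16])@np.array([[c,0,-s],[0,1,0],[s,0,c]]) for q in parts]  # z=x*(-s): +t => +x down
for t in np.arange(-.3,.31,.06):
    r=fit(S,m,tl(ROTOR[2:],t),(459,51,1.75),47,(270,205,300,231)) if 0 else None
for cam in (0,1):
    p=P[cam]; M=cv2.cvtColor(p["color"],cv2.COLOR_RGB2HSV)[...,1]<75
    for t in (-.27,-.12,-.06,0,.06,.12,.27):
        u,v=proj(p,[459,50,40])[0].astype(int); roi=(u-42,v-40,u+42,v+40); q=sil(p,tl(ROTOR,t),(459,51,1.75),47,roi)
        print(cam,t,round((q*M[roi[1]:roi[3],roi[0]:roi[2]]).sum()/q.sum(),3))
E
```

```text
0 -0.27 0.949
0 -0.12 0.961
0 -0.06 0.963
0 0 0.963
0 0.06 0.963
0 0.12 0.96
0 0.27 0.943
1 -0.27 0.879
1 -0.12 0.936
1 -0.06 0.948
1 0 0.924
1 0.06 0.877
1 0.12 0.839
1 0.27 0.763
```

View pics/k6.png

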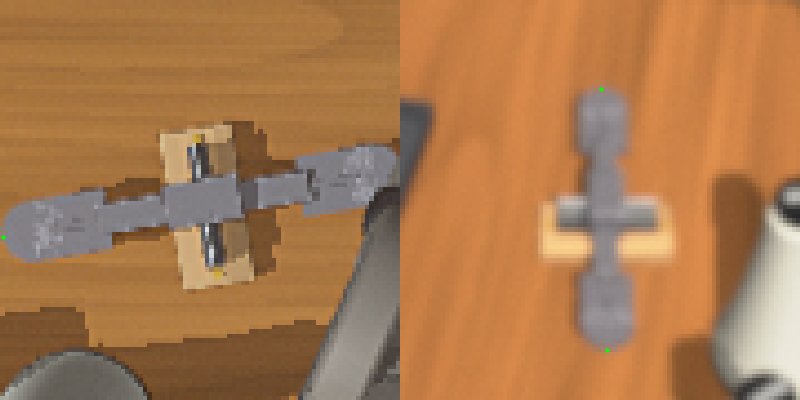

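```bash
python3 - <<'E'
from look import *
np.set_printoptions(suppress=True,precision=3)
import pickle
T,Sd=pickle.load(open("cams.pkl","rb"))
V=Sd["color"].max(2).astype(float)
u,v=proj(Sd,[490.8,370.3,168])[0]; print(u,v)
u0,v0=int(u)-9,int(v)-9
print(V[v0:v0+19,u0:u0+19].astype(int))
dk=V[v0:v0+19,u0:u0+19]<95
k=np.argwhere(dk)[:,::-1]+[u0,v0]; H=cv2.convexHull(k.astype(np.int32)); hm=np.zeros(V.shape,np.uint8); cv2.fillConvexPoly(hm,H,1)
for h0 in (166,163,160,157): print(h0,fit(Sd,hm,[np.r_[disc(19,170),disc(19,h0)]],(490,370,0),0,(u0,v0,u0+19,v0+19)))
er=cv2.erode(hm,np.ones((3,3)))*(V>125)
pts=np.argwhere(er)[:,::-1]; w=V[pts[:,1],pts[:,0]]-90
for z in (174,178):
    X=back(Sd,pts,z)[:,:2]; c=np.average(X,0,w); C=np.cov(X.T,aweights=w); e,vv=np.linalg.eigh(C); print("pin",z,len(pts),c,np.arctan2(vv[1,1],vv[0,1]),e)
from mv import *
save([490.7,-126.2,149],rot(1.75))
plan([(465.8,11.4,128,1.75,0,2,4),(465.8,11.4,66,1.75,0,1),(465.8,11.4,59,1.75,0,1,4)])
E
```

```text
251.99586274602586 297.8222330884483
[[142 125 122 123 127 128 128 124 123 129 129 133 142 168 192 205 209 206
  199]
 [136 124 125 126 128 129 128 126 128 128 129 131 140 164 191 203 205 205
  198]
 [131 123 124 125 128 128 127 125 123 125 127 126 134 155 183 202 206 203
  197]
 [128 124 125 128 129 128 123 119 116 113 112 111 116 139 169 196 204 200
  196]
 [132 124 126 127 127 119 111 102  92  84  83  84  90 113 151 182 196 199
  196]
 [137 126 124 126 121 106  88  74  65  55  54  60  68  90 126 158 179 189
  194]
 [139 127 126 119 107  84  63  53  53  58  67  76  87 105 124 137 154 173
  190]
 [139 128 123 111  92  73  69  76  84 100 116 130 141 151 153 142 131 153
  182]
 [134 127 118 101  84  91 115 131 142 152 164 177 184 186 174 147 121 137
  176]
 [129 125 114  94  86 121 157 178 186 188 188 191 193 186 167 135 107 124
  167]
 [129 124 113  93  93 132 171 189 192 188 174 164 158 148 128 101  82 114
  163]
 [129 127 121 102  92 121 152 160 158 148 131 113 100  89  77  62  70 116
  165]
 [133 135 137 118  91  94 109 107  99  88  76  64  54  44  44  42  76 130
  177]
 [135 147 
[... 709 characters left out ...]
491.986, 366.643,   0.094]), np.float64(0.42472535113336113))
pin 174 34 [490.805 372.243] -2.7008048040938357 [ 7.836 39.093]
pin 178 34 [490.205 374.621] -2.7008048040938353 [ 7.772 38.776]
[[17, 0, 3, 0, 0, 0], [35, 0, 5, 0, 0, 0], [52, 0, 8, 0, 0, 0], [70, 0, 10, 0, 0, 0]]
[[17, 0, 3, 0, 0, 0], [35, 0, 6, 0, 0, 0], [52, 0, 8, 0, 0, 0], [70, 0, 11, 0, 0, 0]]
  -> [465.7  11.6 128. ] [3.142 0.    1.75 ]
[[0, 0, 12, 0, 0, 0], [0, 0, 25, 0, 0, 0], [0, 0, 37, 0, 0, 0], [0, 0, 50, 0, 0, 0], [0, 0, 62, 0, 0, 0]]
  -> [465.7  11.6  66. ] [3.142 0.    1.75 ]
[[0, 0, 1.8, 0, 0, 0], [-0.1, 0, 3.5, 0, 0, 0], [-0.1, 0, 5.2, 0, 0, 0], [-0.2, 0, 7, 0, 0, 0]]
  -> [465.8  11.4  59. ] [3.142 0.    1.75 ]
```

Emit:
step_arm([
  [17,0,3,0,0,0],
  [35,0,5,0,0,0],
  [52,0,8,0,0,0],
  [70,0,10,0,0,0],
])

```text
time: 23.85
tool_pos: [478.0, -57.0, 138.7]
tcp_rot: [3.141, -0.0, 1.75]
contact_force: [0.2, -0.9, -0.3]
grip_width: 43.9
```

Emit:
step_arm([
  [17,0,3,0,0,0],
  [35,0,6,0,0,0],
  [52,0,8,0,0,0],
  [64,0,10,0,0,0],
  [70,0,11,0,0,0],
])

```text
time: 24.27
tool_pos: [465.4, 12.6, 127.8]
tcp_rot: [3.141, -0.0, 1.751]
contact_force: [1.1, -0.3, -0.2]
grip_width: 43.7
```

Emit:
step_arm([
  [0,0,12,0,0,0],
  [0,0,25,0,0,0],
  [0,0,40,0,0,0],
  [0,0,53,0,0,0],
  [0,0,62,0,0,0],
])

```text
time: 24.68
tool_pos: [465.6, 11.1, 64.9]
tcp_rot: [-3.141, -0.0, 1.75]
contact_force: [-0.6, 0.4, -0.2]
grip_width: 43.8
```

Emit:
step_arm([
  [0,0,2,0,0,0],
  [0,0,4,0,0,0],
  [0,0,6,0,0,0],
  [0,0,7,0,0,0],
  [0,0,7,0,0,0],
])

```text
time: 25.1
tool_pos: [466.0, 11.3, 59.2]
tcp_rot: [3.14, 0.0, 1.75]
contact_force: [0.1, 0.2, 0.2]
grip_width: 44.1
```

Emit:
step_arm([
  [0,0,0,0,0,0],
  [0,0,0,0,0,0],
  [0,0,0,0,0,0],
  [0,0,0,0,0,0],
  [0,0,0,0,0,0],
], fingers=8)

```text
time: 25.52
tool_pos: [465.8, 11.4, 59.0]
tcp_rot: [3.141, -0.0, 1.75]
contact_force: [-0.2, 0.0, -0.0]
grip_width: 17.7
```

```bash
python3 - <<'E'
from mv import *
save([465.7,11.6,59],rot(1.75))
plan([(465.7,11.6,150,1.75,0,1),(465.7,11.6,245,1.75,0,1),(508,335.7,245,2.02,0,3),(508,335.7,215,2.02,0,1)])
E
```

```text
[[0, 0, -18, 0, 0, 0], [0, 0, -36, 0, 0, 0], [0, 0, -55, 0, 0, 0], [0, 0, -73, 0, 0, 0], [0, 0, -91, 0, 0, 0]]
  -> [465.7  11.6 150. ] [3.142 0.    1.75 ]
[[0, 0, -19, 0, 0, 0], [0, 0, -38, 0, 0, 0], [0, 0, -57, 0, 0, 0], [0, 0, -76, 0, 0, 0], [0, 0, -95, 0, 0, 0]]
  -> [465.7  11.6 245. ] [3.142 0.    1.75 ]
[[21, 7, 0, 0, 0, -0.018], [42, 13, 0, 0, 0, -0.036], [62, 20, 0, 0, 0, -0.054], [83, 27, 0, 0, 0, -0.072], [104, 33, 0, 0, 0, -0.09]]
[[20, 9, 0, 0, 0, -0.018], [40, 17, 0, 0, 0, -0.036], [60, 26, 0, 0, 0, -0.054], [80, 34, 0, 0, 0, -0.072], [100, 42, 0, 0, 0, -0.09]]
[[19, 11, 0, 0, 0, -0.018], [39, 21, 0, 0, 0, -0.036], [58, 31, 0, 0, 0, -0.054], [77, 41, 0, 0, 0, -0.072], [96, 52, 0, 0, 0, -0.09]]
  -> [508.5 335.5 245. ] [3.142 0.    2.02 ]
[[0, 0, 6, 0, 0, 0], [0, 0, 12, 0, 0, 0], [0, 0, 18, 0, 0, 0], [0, 0, 24, 0, 0, 0], [0, 0, 30, 0, 0, 0]]
  -> [508.5 335.5 215. ] [3.142 0.    2.02 ]
```

Emit:
step_arm([
  [0,0,-10,0,0,0],
  [0,0,-28,0,0,0],
  [0,0,-50,0,0,0],
  [0,0,-72,0,0,0],
  [0,0,-91,0,0,0],
])

```text
time: 25.93
tool_pos: [465.7, 11.4, 151.2]
tcp_rot: [3.141, -0.0, 1.75]
contact_force: [-0.3, -0.3, -1.0]
grip_width: 17.7
```

Emit:
step_arm([
  [0,0,-19,0,0,0],
  [0,0,-38,0,0,0],
  [0,0,-57,0,0,0],
  [0,0,-78,0,0,0],
  [0,0,-95,0,0,0],
])

```text
time: 26.35
tool_pos: [465.7, 11.4, 246.3]
tcp_rot: [3.14, 0.0, 1.75]
contact_force: [0.6, 0.5, -0.4]
grip_width: 17.6
```

Emit:
step_arm([
  [15,5,0,0,0,-0.018],
  [35,11,0,0,0,-0.036],
  [57,18,0,0,0,-0.054],
  [80,26,0,0,0,-0.072],
  [104,33,0,0,0,-0.09],
])

```text
time: 26.77
tool_pos: [479.6, 120.5, 244.9]
tcp_rot: [3.141, -0.0, 1.841]
contact_force: [0.8, 0.4, -0.7]
grip_width: 17.5
```

Emit:
step_arm([
  [20,9,0,0,0,-0.018],
  [40,17,0,0,0,-0.036],
  [60,26,0,0,0,-0.054],
  [80,34,0,0,0,-0.072],
  [100,42,0,0,0,-0.09],
])

```text
time: 27.18
tool_pos: [493.3, 228.2, 244.7]
tcp_rot: [-3.141, -0.0, 1.931]
contact_force: [0.7, 0.2, -0.1]
grip_width: 17.5
```

Emit:
step_arm([
  [22,12,0,0,0,-0.018],
  [45,25,0,0,0,-0.036],
  [66,36,0,0,0,-0.054],
  [84,45,0,0,0,-0.072],
  [96,52,0,0,0,-0.09],
])

```text
time: 27.6
tool_pos: [508.0, 337.2, 244.5]
tcp_rot: [-3.141, -0.0, 2.022]
contact_force: [0.1, -0.3, -0.7]
grip_width: 17.3
```

Emit:
step_arm([
  [0,0,3,0,0,0],
  [0,0,8,0,0,0],
  [0,0,13,0,0,0],
  [0,0,17,0,0,0],
  [0,0,20,0,0,0],
])

```text
time: 28.02
tool_pos: [508.2, 334.3, 224.2]
tcp_rot: [-3.141, 0.0, 2.019]
contact_force: [-0.3, -0.1, -1.2]
grip_width: 17.2
```

```bash
python3 - <<'E'
from look import *
o=bot.get_obs(); tp=o["tool_pos"]; print(o["time"],tp,o["tcp_rot"],o["grip_width"])
c=tp+np.array([39*np.cos(2.02),39*np.sin(2.02),-28])
def rp(a,b,z): return c+[np.cos(2.02)*a-np.sin(2.02)*b,np.sin(2.02)*a+np.cos(2.02)*b,z]
P=look([491,371,180],"pics/f1.png",half=30,mark=[rp(22,13,24),rp(22,-13,24),rp(-22,13,24),rp(-22,-13,24),rp(120,0,4),[491,371,170]])
E
```

```text
28.0167 [508.20312706 334.2515149  224.2306236 ] [-3.14080194e+00  1.61716964e-04  2.01899558e+00] 17.198091479818803
```

View pics/f1.png

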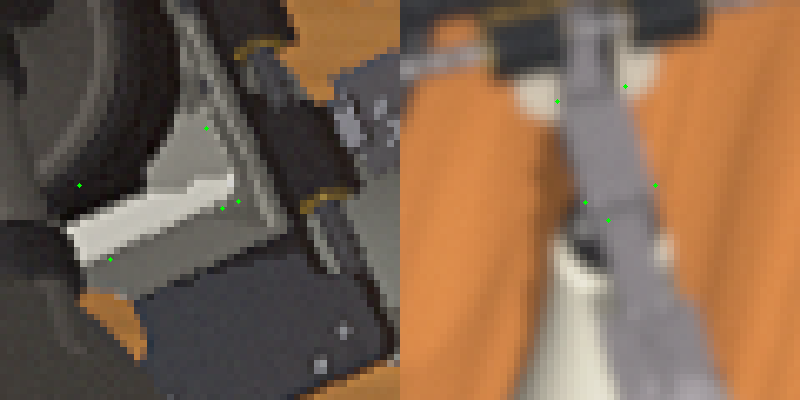

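Emit:
step_arm([
  [0,0,4,0,0,0],
  [0,0,8,0,0,0],
  [0,0,12,0,0,0],
  [0,0,15,0,0,0],
  [0,0,18,0,0,0],
])

```text
time: 28.53
tool_pos: [508.3, 335.3, 206.6]
tcp_rot: [3.141, 0.0, 2.02]
contact_force: [-0.4, -0.3, -0.3]
grip_width: 17.6
```

Emit:
step_arm([
  [0,0,1,0,0,0],
  [0,0,2,0,0,0],
  [0,0,3,0,0,0],
  [0,0,4,0,0,0],
  [0,0,4,0,0,0],
])

```text
time: 28.95
tool_pos: [508.4, 335.3, 202.9]
tcp_rot: [3.141, 0.0, 2.02]
contact_force: [0.3, -0.8, -1.2]
grip_width: 17.4
```

Emit:
step_arm([
  [0,0,1,0,0,0],
  [0,0,2,0,0,0],
  [0,0,3,0,0,0],
  [0,0,3,0,0,0],
])

```text
time: 29.28
tool_pos: [508.3, 335.3, 199.8]
tcp_rot: [3.141, 0.0, 2.02]
contact_force: [-0.4, -0.2, -1.5]
grip_width: 17.4
```

Emit:
step_arm([
  [0,0,0.5,0,0,0],
  [0,0,1,0,0,0],
  [0,0,1,0,0,0],
])

```text
time: 29.53
tool_pos: [508.4, 335.3, 198.9]
tcp_rot: [3.141, 0.0, 2.02]
contact_force: [-0.1, -0.6, -1.2]
grip_width: 17.7
```

No lateral force so far. I lower in small steps until the hub touches the collar.

Emit:
step_arm([
  [0,0,0.5,0,0,0],
  [0,0,1,0,0,0],
  [0,0,1,0,0,0],
])

```text
time: 29.78
tool_pos: [508.4, 335.3, 198.2]
tcp_rot: [3.141, 0.0, 2.02]
contact_force: [-0.3, -0.5, 0.9]
grip_width: 18.0
```

Emit:
step_arm([
  [0,0,0.4,0,0,0],
  [0,0,0.7,0,0,0],
  [0,0,0.7,0,0,0],
])

```text
time: 30.03
tool_pos: [508.5, 335.3, 197.9]
tcp_rot: [3.14, 0.0, 2.02]
contact_force: [0.1, -1.8, 4.7]
grip_width: 17.3
```

Emit:
step_arm([
  [0,0,0,0,0,0],
  [0,0,0,0,0,0],
  [0,0,0,0,0,0],
  [0,0,0,0,0,0],
  [0,0,0,0,0,0],
], fingers=40)

```text
time: 30.45
tool_pos: [508.3, 335.3, 197.0]
tcp_rot: [3.142, -0.0, 2.02]
contact_force: [-0.1, 0.3, 0.1]
grip_width: 39.5
```

Emit:
step_arm([
  [0,0,-5,0,0,0],
  [0,0,-15,0,0,0],
  [0,0,-32,0,0,0],
  [0,0,-55,0,0,0],
  [0,0,-80,0,0,0],
])

```text
time: 30.87
tool_pos: [508.1, 335.2, 278.5]
tcp_rot: [-3.141, -0.0, 2.02]
contact_force: [0.5, 0.9, -0.1]
grip_width: 40.0
```

Emit:
step_arm([
  [-20,-10,-5,0,0,0],
  [-50,-20,-5,0,0,0],
  [-85,-25,-5,0,0,0],
  [-120,-30,-5,0,0,0],
  [-150,-35,-5,0,0,0],
])

```text
time: 31.28
tool_pos: [542.5, 183.2, 283.7]
tcp_rot: [3.14, 0.001, 2.02]
contact_force: [0.5, -0.3, -0.1]
grip_width: 40.0
```

Emit:
step_arm([
  [-20,-5,0,0,0,0],
  [-45,-10,0,0,0,0],
  [-75,-20,0,0,0,0],
  [-100,-25,0,0,0,0],
  [-110,-30,0,0,0,0],
])

```text
time: 31.7
tool_pos: [563.7, 69.9, 283.3]
tcp_rot: [3.14, 0.002, 2.018]
contact_force: [-0.7, 0.1, -0.4]
grip_width: 39.6
```

```bash
python3 - <<'E'
from look import *
o=bot.get_obs(); tp=o["tool_pos"]; print(o["time"],tp,o["contact_force"])
c=np.array([491,371,170]); a=2.02
P=look([491,371,180],"pics/f2.png",half=60,mark=[c+[s*120*np.cos(a),s*120*np.sin(a),4] for s in(1,-1)])
for p in P:
    M=cv2.cvtColor(p["color"],cv2.COLOR_RGB2HSV)[...,1]<75
    u,v=proj(p,[491,371,174])[0].astype(int); roi=(max(u-60,0),v-60,u+60,v+60)
    for t in (-.1,-.05,0,.05,.1):
        cc,s=np.cos(t),np.sin(t); parts=[q@np.array([[cc,0,-s],[0,1,0],[s,0,cc]]) for q in ROTOR]
        q=sil(p,parts,(491,371,a),170,roi); print(t,round((q*M[roi[1]:roi[3],roi[0]:roi[2]]).sum()/q.sum(),3))
E
```

```text
31.7 [563.6879151   69.88625906 283.29004519] [-0.71267899  0.08853735 -0.35920325]
-0.1 0.936
-0.05 0.953
0 0.963
0.05 0.954
0.1 0.935
-0.1 0.971
-0.05 0.972
0 0.967
0.05 0.948
0.1 0.929
```

View pics/f2.png

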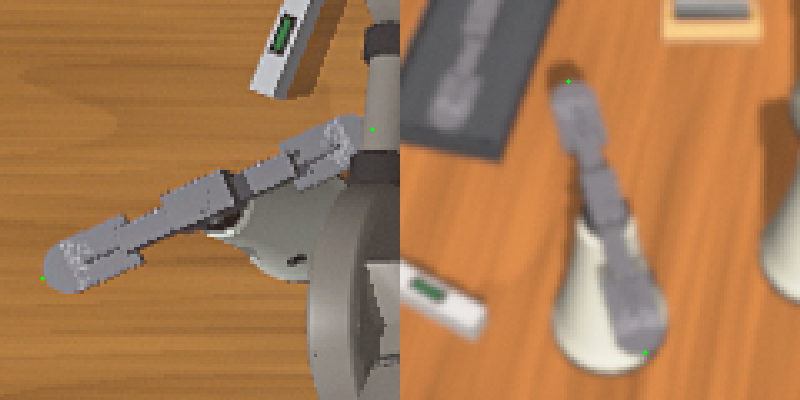

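The rotor sits level on the left fan's collar, and both tips line up with the predicted marks: top (42,278), and side (568,81) and (645,352). The scrap is still in the tray, so I hand in.

Emit:
step_arm([
  [0,0,0,0,0,0],
  [0,0,0,0,0,0],
  [0,0,0,0,0,0],
  [0,0,0,0,0,0],
  [0,0,0,0,0,0],
])

```text
time: 32.22
tool_pos: [562.6, 73.8, 282.3]
tcp_rot: [3.141, -0.0, 2.022]
contact_force: [0.5, 0.3, -0.8]
grip_width: 40.0
```

```bash
python3 -c "
from plant import bot
print(bot.close_job())"
```

```text
the job is handed in; nothing more can be done
None
```

I tested both rotors on the knife edge and handed the job in at about 32 s; no verdict was reported.

- **Scrap rotor:** the rotor nearer the front of the tier tipped by about 0.27 rad. I picked it up tilted, levelled it and laid it flat in the tray. The picture afterwards shows it fully inside the walls.
- **Fitted rotor:** the other rotor stayed level, with both tips on the predicted level marks. It now sits on the leftmost fan, its groove over the pin.

**Last checks:** the hub touched the collar at the expected height with almost no sideways force. After release, both views show the rotor aligned and level. A silhouette check fits level best in the top view. In the coarser side view it fits a tilt of 0.05 to 0.1 rad marginally better, but a similar lean (0.06 rad) showed in that view during the knife test. One attempt to re-measure the second rotor while it was partly hidden by the arm gave a poor fit, so I used the earlier measurement. I did not re-check the things on the upper tier at the end, but the arm felt no unexpected contact there.

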